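Stow a loaded pan under the curing rack and bolt it in

TASK

Slide the pan with the potting cup in it under the low curing rack, between its guide rails, until it is fully home against the back stop; neither pan nor cup may touch the deck above them. Then, with a fingertip, roll the exposed rim of the ribbed thumbwheel in the deck toward the open front of the rack, as far as it goes, so that its bolt drops in front of the pan; do not push the bolt itself. Keep the cup lying in the pan and leave the other things alone.

Things in the scene. Friction and masses are not known exactly. Their poses are not given: they have to be found in the camera images.
- rack: Low fixed curing rack. Origin on the worktop at its middle; z up. The open front faces its own -x (at rack yaw +1.4 the front looks roughly to world -y). Under the deck: steel back stop, its face at x = +75 mm, 24 mm high; four legs 16 mm square at x = -100 and +85, y = -122 and +122 mm. The body never moves.
- deck: The rack's grey deck, an 18 mm plate: underside 58 mm and top 76 mm above the worktop, from rack x = -112 mm (front edge) to +97 mm, y = -134 to +134 mm. Same origin and axes as the rack. A thick fixed black hose hangs over the rack's far side from about 0.5 m height up, and a dispensing gun over x > 0.56 m, y < -0.2 m from 0.3 m up: keep the wrist clear of them.
- rack_mouth (a point): Point on the worktop below the middle of the deck's front edge (rack x = -112, y = 0); axes as the rack. Two steel guide rails 14 mm high run from here back to the stop along rack x, inner faces at y = -72 and +72 mm; flared lead-ins stand out 36 mm in front of the deck edge, widening to about y = -88 and +88 mm.
- lock_bolt: Upright 12 mm steel pin passing through the deck at rack x = -68, y = +35 mm; origin at its tip. The tip is 56 mm above the worktop when up, 20 mm when down; its 18 mm head stands at most 103 mm high, over a dark gear cover (top at 81 mm) between bolt and wheel. Moved only by the thumbwheel.
- pan: Loose square steel pan, 132 x 132 mm, 32 mm high, 3 mm walls, about 0.35 kg, with a flat 36 mm wide tongue from its front (-x) to an upright black grip tab. Origin: centre of its underside; x points from grip to pan, z up. Home against the stop: origin at rack x = +9 mm, y = 0, its x along the rack's x; the tab then stands outside the deck.
- pan_grip (a point): Point to grasp on the pan's grip tab, at pan x = -158, y = 0, 44 mm above the worktop. The tab is 36 mm long (along pan x), 14 mm thick (along pan y) and 58 mm high, rising from the tongue.
- cup: Black moulded potting cup, 113 mm diameter, 30 mm high, 0.17 kg, lying loose in the pan (its rim is then 33 mm above the worktop). Origin at the centre of its underside.
- wheel_axis (a point): Centre of the thumbwheel: rack x = -68, y = +85 mm, 66 mm above the worktop; axes as the rack. The wheel is black, 52 mm in diameter over its 20 small ribs (2 mm proud), 20 mm wide, axle along rack y. It sits in a 60 x 26 mm slot of the deck; only its upper rim shows, up to 92 mm above the worktop (16 mm over the deck).
- lock_wheel (a joint): Turn of the thumbwheel, rad: 0 bolt up, 1.4 (end stop) bolt fully down. Grows as the upper rim moves toward the rack's front (rack -x). Geared to the bolt (25.7 mm per rad); needs about 1 to 2 N along the rim and stays where left. If the pan is not home to within 5 mm the bolt lands on it and the wheel stops early.
- timer: Pour timer, 60 x 66 x 24 mm, standing loose on the rear of the rack's deck. Leave alone.
- brass_weight: Brass check weight, 37 mm across, 66 mm high, on the worktop. Leave alone.
- beaker: White beaker, 69 mm across, 79 mm high. Leave alone.
- hex_key_set: Folding hex key set, 38 x 95 x 22 mm. Leave alone.
- caliper: Caliper lying on the worktop, 67 x 225 x 15 mm. Leave alone.
- scraper: Scraper lying on the worktop, 70 x 188 x 21 mm. Leave alone.
- screwdriver: Screwdriver lying on the worktop, 28 x 185 x 25 mm. Leave alone.

How it is judged:
By the outcome, as a careful person would: the job done as asked, in the order asked, and still so for the second after the job is handed in, with the robot touching nothing.
It also fails if it takes over 54 s, if anything falls off the work surface, if the arm or the gripper's body presses on something with over 40 N, if the wrist force passes 120 N, or if a joint passes its speed limit or range.

ROBOT

A 6-joint arm with a two-finger parallel gripper is mounted at the origin on a cart in front of the work surface, level with it; the furniture and walls round the work are solid. World frame = base frame: x ahead of the robot, y to its left, z up, the work surface at z = 0. Lengths are in m, angles in rad, forces in N, time in s.
With the tool pointing down it reaches from about 0.35 to 0.975 m from the base axis. Payload 4.9 kg.
Tool frame: the origin (TCP) lies at the very end of the fingers, on their centre line; the grasp point (between the pads) lies 19 mm behind it; z points along the fingers, y is the line along which they close (so a half turn about z gives the same grasp; the last joint's range is limited). The gripper opens to 85 mm and grips with 20 to 120 N. Pads are 22 mm wide; open, the fingers measure 114 mm over their backs; the gripper's body (76 mm by 85 mm) begins 54 mm behind the grasp point. The pads swing forward as they close: fully open they stand 13 mm farther back than shut.
Start: joints at [-1.388, 0.053, 1.613, -0, 1.476, -0.119], TCP at [0.186, -0.597, 0.231] pointing down, gripper open.
Joint ranges: [-3.01, 3.01], [-1.01, 2.22], [0.06, 2.58], [-1.02, 4.17], [0.09, 2.62], [-3.14, 3.14]. Speed limits (rad/s): [2.57, 2.57, 3.14, 3.14, 3.14, 3.14].

INTERFACE

Orientations are given as a rotation vector (axis times angle).
In Python, from station import ctrl gives the robot as it stands. The module is installed in compiled form; this text tells all that it offers.
- The arm moves only by the tool jog_arm, never from a script. Its argument "steps" is a list of rows, each an object with "delta_rot": the turn, a rotation vector about the tool's x, y, z in degrees, a list of three; "linear": the shift along the tool's x, y, z in m, a list of three; "grip": the finger opening in m, from 0 to 0.0854. In form: [{"delta_rot": [rx, ry, rz], "linear": [x, y, z], "grip": grip}, ...]. A call has 1 to 10 rows; each row shifts and turns the commanded pose from where the row before left it, along the tool's axes as they then stand; what a row does not reach is not made up. A row lasts 1/10 s, in which the tool goes at most 50 mm and 8.59 degrees, less where a joint would pass 70% of its speed; a pose out of reach is approached as far as the arm can. A call with a gripper value outside its range is refused whole. The fingers move at their own pace and stop on an object; "newtons" is the grip in N (left out, the last holds). Time passes only in rows, so rows that do not move let the fingers close. It gives the time, the measured TCP pose, the force, the opening and the grip force at its end, in the units of the state.
- ctrl.get_obs(): the state, without advancing time (a new reading comes with each control period).
- ctrl.get_image(name): name is "scene" or "top"; returns (picture, depth): 480x640x3 uint8, red, green, blue; 480x640 float32, m along the optical axis (not along the pixel's ray), 0 where there is no reading.
- ctrl.camera_info(name): a dict with "camera_matrix" (3x3 intrinsics, pixels), "distortion" ([k1, k2, p1, p2, k3] as OpenCV has them; the pictures are not rectified), "R" (3x3) and "t" (3): a world point X has camera coordinates R X + t. Camera axes: x right, y down, z forward; pixel columns grow to the right and rows downward; lengths in m; the calibration is good to about 2 mm. A picture is of the moment at which its call begins. camera_info takes no time and is no camera call.
- ctrl.finish_job(): hands the job in; it is judged then, once.
The state is a dict: "t": time; "q": joint angles; "dq": joint speeds; "effort": joint torques, N m; "tool_pos": TCP position; "tool_rot": TCP orientation; "contact_force": force on the tool from outside, world axes, zero at the start; "wrist_torque": the same for the moment, N m; "opening": finger opening in m; "grip_force": force on a finger pad.
Only numpy, scipy, OpenCV 4.12 (cv2) and the standard library are available. Lean on these libraries where they do the work, as an engineer would, in place of code of your own. Each camera call takes 0.05 s, during which the arm holds its last target. There are 200 camera calls.

## Working session

There is one attempt and no reset: what is moved stays moved. The work goes in short steps, Python scripts to look and compute and a tool call to move; the robot and the scene stay as the last step left them, time stands still between calls to the robot, and variables do not carry over. Pictures are saved under pics/ and viewed, at most 10 in all, crops included, and the job is handed in when it is done.

Besides the shell and the picture viewer there is one more tool, called after "Call:" as name(argument=value, ...) on one line, values as JSON. jog_arm: Moves the arm, as the interface text tells. Its arguments: {"type":"object","properties":{"steps":{"type":"array"},"newtons":{"type":"number"}},"required":["steps"]}

```bash
mkdir -p pics
cat > h.py <<'E'
import numpy as np, cv2
from station import ctrl
def snap(n,f):
    im,d=ctrl.get_image(n); cv2.imwrite(f'pics/{f}.png',im[:,:,::-1]); np.savez(f'pics/{f}.npz',im=im,d=d); return im,d
def ray(n,uv):
    c=ctrl.camera_info(n);K=np.array(c['camera_matrix']);D=np.array(c['distortion']);R=np.array(c['R']);t=np.array(c['t'])
    p=cv2.undistortPoints(np.array(uv,float).reshape(-1,1,2),K,D).reshape(-1,2)
    v=np.c_[p,np.ones(len(p))]@R; return -R.T@t, v
def onz(n,uv,z):
    o,v=ray(n,uv); return o+v*((z-o[2])/v[:,2])[:,None]
def dep(n,uv,d):
    o,v=ray(n,uv); uv=np.array(uv).astype(int); return o+v*d[uv[:,1],uv[:,0]][:,None]
E
python3 - <<'E'
from h import *
for n in('scene','top'):
    snap(n,n+'0'); c=ctrl.camera_info(n); print(n,np.array(c['camera_matrix']).round(1).tolist(),c['R'],c['t'])
    print(ray(n,[[320,240]]))
print(ctrl.get_obs())
E
```

```text
scene [[593.4, 0.0, 313.4], [0.0, 593.4, 234.2], [0.0, 0.0, 1.0]] [[-0.86638975 -0.49926548  0.01013781]
 [-0.36896578  0.62633297 -0.68671047]
 [ 0.33650119 -0.59869941 -0.72686034]] [0.43767394 0.25801939 1.63198805]
(array([-0.07476938,  1.03397973,  1.35897496]), array([[ 0.32327055, -0.59812282, -0.73346042]]))
top [[523.1, 0.0, 319.1], [0.0, 523.1, 232.6], [0.0, 0.0, 1.0]] [[ 0.0271681  -0.99955314  0.01246616]
 [-0.98391725 -0.02894144 -0.17626469]
 [ 0.17654671 -0.00747689 -0.98426386]] [-0.02572411  0.51884537  1.50437803]
(array([2.45606784e-01, 5.51585861e-04, 1.57247973e+00]), array([[ 0.16274737, -0.0096089 , -0.98672285]]))
{'t': 0.1, 'q': array([-1.38798587e+00,  5.32901580e-02,  1.61419672e+00,  1.49325440e-05,
        1.47605326e+00, -1.19000709e-01]), 'dq': array([-0.00119165,  0.00016426, -0.00217981, -0.00095918,  0.001588  ,
       -0.00098358]), 'effort': array([-2.11129213e-04, -3.94904351e+01, -3.71364176e+01, -1.21297189e-04,
        3.91158756e-03,  1.22199961e-05]), 'tool_pos': array([ 0.18567629, -0.59615939,  0.2301625 ]), 'tool_rot': array([-3.10396503e+00, -4.71991665e-01,  7.42009787e-05]), 'contact_force': array([ 0.0884697 ,  0.1612556 , -0.28302133]), 'wrist_torque': array([-0.04536978, -0.0217159 , -0.01314651]), 'grip_force': 0.0, 'opening': 0.08562271937453161}
```

View pics/scene0.png

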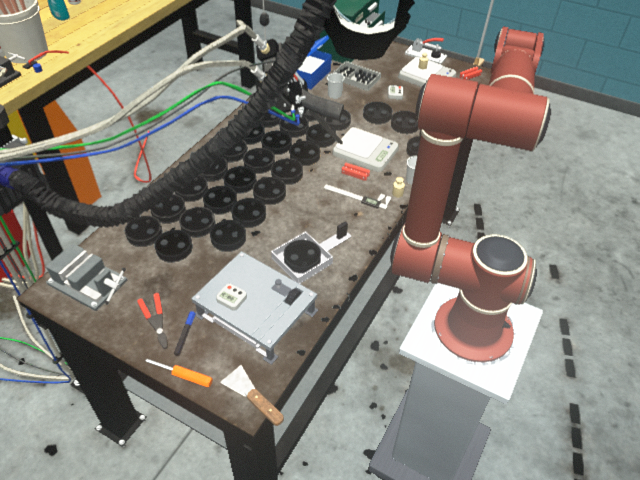

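View pics/top0.png

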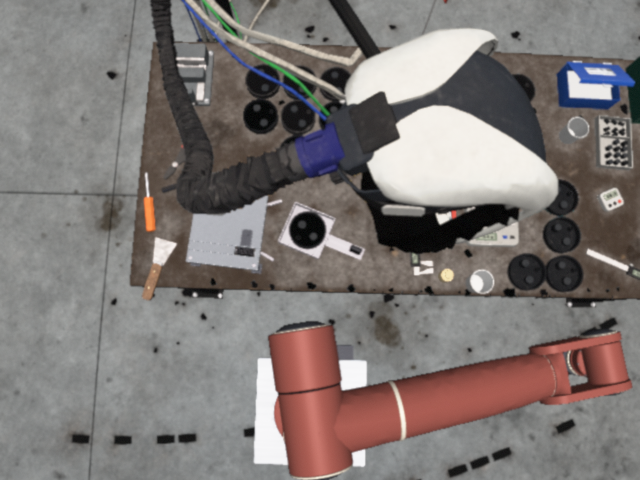

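The scene view shows the rack at about (255,300), the pan at (303,255) with its tab at (342,230), and the wheel at (292,297). In the top view the rack is at (228,235), the pan at (306,230) and the tab at (357,252). I'll enlarge both.

Run:
```python
from h import *
a=cv2.imread('pics/scene0.png')[215:365,185:365];b=cv2.imread('pics/top0.png')[185:285,180:380]
cv2.imwrite('pics/c1.png',cv2.resize(a,None,fx=4,fy=4,interpolation=2)); cv2.imwrite('pics/c2.png',cv2.resize(b,None,fx=4,fy=4,interpolation=2))
```

```text
(no output)
```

View pics/c1.png

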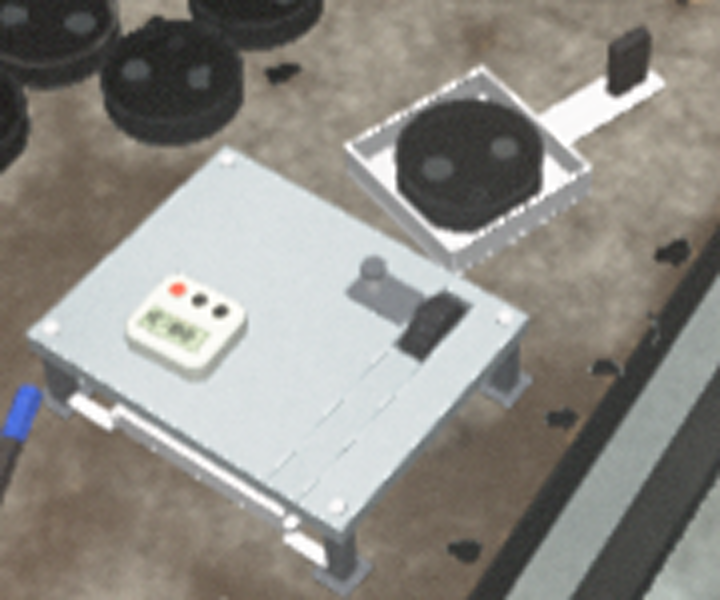

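View pics/c2.png

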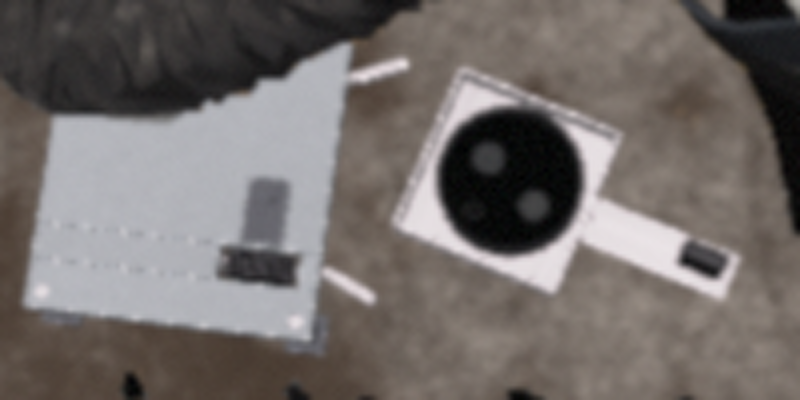

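The crops show the deck corners, pan rim corners, tab, wheel (430,325 in crop 1) and bolt head (373,268). I'll turn these into positions from both views.

```bash
cat > m.py <<'E'
from h import *
def rect(P,Q):  # fit 2D rigid: model P -> world Q
    pc,qc=P.mean(0),Q.mean(0);H=(P-pc).T@(Q-qc);a=np.arctan2(H[0,1]-H[1,0],H[0,0]+H[1,1])
    R=np.array([[np.cos(a),-np.sin(a)],[np.sin(a),np.cos(a)]]);t=qc-R@pc
    return a,t,np.linalg.norm(P@R.T+t-Q,axis=1)
E
python3 - <<'E'
from m import *
s=lambda L:np.array(L)/4+[185,215]; t=lambda L:np.array(L)/4+[180,185]
f=lambda n,uv,z:onz(n,uv,z)[:,:2]
dk=f('scene',s([[228,146],[528,320],[342,532],[28,335]]),.076)
M=np.array([[-112,134],[-112,-134],[97,-134],[97,134]])/1e3
print(dk)
# order: far-top corner in the scene is world +x/-y ...
for k in range(4):
    a,o,e=rect(np.roll(M,k,0),dk)
    if e.max()<.05: print('rack scene',k,a,o,e)
dt=f('top',t([[325,342],[24,305],[352,44]]),.076); print('deck top corners/edge',dt)
d=np.load('pics/scene0.npz')['d']; dd=np.load('pics/top0.npz')['d']
P=np.array([[-66,-66],[-66,66],[66,66],[66,-66]])/1e3
ps=f('scene',s([[483,66],[592,168],[455,265],[346,147]]),.032)
pt=f('top',t([[621,133],[555,294],[391,222],[461,68]]),.032)
for Q in(ps,pt):
    print(Q)
    print([rect(np.roll(P,k,0),Q) for k in range(4) if rect(np.roll(P,k,0),Q)[2].max()<.02])
print('cup top depth', dep('scene',s([[470,140]]),d),dep('top',t([[510,190]]),dd),'deck depth',dep('scene',s([[250,230],[150,400]]),d),dep('top',t([[180,170]]),dd))
def tri(u,v):
    (o,a),(p,b)=ray('scene',u),ray('top',v); a=a[0];b=b[0]
    x=np.linalg.lstsq(np.c_[a,-b],p-o,rcond=None)[0]; A=o+a*x[0];B=p+b*x[1]; return (A+B)/2,np.linalg.norm(A-B)
print('tab top',tri(s([[630,40]]),t([[703,248]])),f('scene',s([[630,40]]),.058),f('top',t([[703,248]]),.058))
print('wheel top',tri(s([[436,318]]),t([[259,264]])))
print('rim corners tri',tri(s([[592,168]]),t([[555,294]])),tri(s([[455,265]]),t([[391,222]])))
print('deck corner tri',tri(s([[528,320]]),t([[325,342]])),tri(s([[342,532]]),t([[24,305]])))
E
```

```text
[[0.66266087 0.14156047]
 [0.39753079 0.16882361]
 [0.41557057 0.37320677]
 [0.68129112 0.34987091]]
deck top corners/edge [[0.39884003 0.15208679]
 [0.41896056 0.3705607 ]
 [0.61910331 0.14247775]]
[[ 0.56567233 -0.05695198]
 [ 0.44289953 -0.00783934]
 [ 0.48322953  0.12272747]
 [ 0.61148735  0.06713472]]
[(np.float64(1.2099141904497237), array([0.52582218, 0.03126772]), array([0.00346461, 0.00223135, 0.00763244, 0.00264873])), (np.float64(-0.36088213634517297), array([0.52582218, 0.03126772]), array([0.00346461, 0.00223135, 0.00763244, 0.00264873])), (np.float64(-1.9316784631400696), array([0.52582218, 0.03126772]), array([0.00346461, 0.00223135, 0.00763244, 0.00264873])), (np.float64(2.7807105172446205), array([0.52582218, 0.03126772]), array([0.00346461, 0.00223135, 0.00763244, 0.00264873]))]
[[ 0.56730629 -0.05852949]
 [ 0.44399157 -0.01223794]
 [ 0.49448618  0.11146802]
 [ 0.61386198  0.0634724 ]]
[(np.float64(1.1974090512442892), array([0.5299115 , 0.02604325]), array([0.00095475, 0.00098529, 0.00195486, 0.00157769])), (np.float64(-0.37338727555060736), array([0.5299115 , 0.02
[... 419 characters left out ...]
6040725  0.19921    0.07684512]
 [0.57938802 0.3516823  0.07570241]] [[0.52287041 0.26513107 0.06675258]]
tab top (array([ 0.47557595, -0.12088885,  0.05224056]), np.float64(0.006198040049133945)) [[ 0.47008656 -0.11643154]] [[ 0.47767212 -0.11949782]]
wheel top (array([0.45212839, 0.20141669, 0.07940752]), np.float64(0.0026562087783642253))
rim corners tri (array([ 0.44487897, -0.01222632,  0.02646421]), np.float64(0.00036489475485378006)) (array([0.49395625, 0.11156795, 0.01474833]), np.float64(0.00691008161351649))
deck corner tri (array([0.40286838, 0.15481192, 0.05594394]), np.float64(0.004151433978918019)) (array([0.41838172, 0.37121725, 0.07163236]), np.float64(0.0022861609965133724))
```

```bash
cat > seg.py <<'E'
from m import *
def quad(mask,eps=None):
    mask=cv2.morphologyEx(mask.astype(np.uint8),cv2.MORPH_OPEN,np.ones((3,3)))
    c=max(cv2.findContours(mask,cv2.RETR_EXTERNAL,cv2.CHAIN_APPROX_NONE)[0],key=cv2.contourArea)
    return cv2.convexHull(c)[:,0],c
E
python3 - <<'E'
from seg import *
for n,reg,pts in(('scene',(190,250,320,352),[(240,270),(215,320),(300,300),(262,265)]),('top',(185,195,272,275),[(220,220),(210,255),(250,215),(225,240)])):
    im=np.load(f'pics/{n}0.npz')['im']; h=cv2.cvtColor(im,cv2.COLOR_RGB2HSV)
    print(n,[im[y,x].tolist() for x,y in pts], [h[y,x].tolist() for x,y in pts])
im=np.load('pics/top0.npz')['im'].astype(int)
print('front edge rowwise y=235',im[235,258:270].tolist())
im=np.load('pics/scene0.npz')['im'].astype(int)
print(im[270:285,280].tolist())
E
```

```text
scene [[219, 224, 226], [148, 148, 149], [215, 221, 222], [219, 225, 227]] [[99, 8, 226], [120, 2, 149], [94, 8, 222], [98, 9, 227]]
top [[180, 181, 187], [179, 181, 187], [179, 180, 186], [176, 177, 184]] [[116, 10, 187], [113, 11, 187], [116, 10, 186], [116, 11, 184]]
front edge rowwise y=235 [[176, 178, 183], [175, 175, 181], [173, 174, 180], [160, 161, 166], [131, 131, 133], [110, 103, 100], [106, 97, 90], [105, 95, 88], [106, 95, 86], [105, 95, 87], [100, 89, 82], [97, 86, 77]]
[[159, 151, 139], [153, 148, 134], [160, 155, 148], [187, 191, 190], [209, 217, 219], [214, 221, 224], [214, 221, 223], [214, 222, 222], [213, 222, 222], [182, 189, 193], [144, 149, 153], [134, 139, 145], [130, 135, 138], [118, 122, 125], [121, 124, 126]]
```

```bash
cat >> seg.py <<'E'
def upmask(im,fn,roi,k=4):
    x0,y0,x1,y1=roi; c=cv2.resize(im[y0:y1,x0:x1],None,fx=k,fy=k,interpolation=cv2.INTER_LINEAR).astype(int)
    m=fn(c).astype(np.uint8); m=cv2.morphologyEx(m,cv2.MORPH_OPEN,np.ones((9,9)))
    ct=max(cv2.findContours(m,cv2.RETR_EXTERNAL,cv2.CHAIN_APPROX_NONE)[0],key=cv2.contourArea)[:,0]
    return (ct+.5)/k-.5+[x0,y0], m
def edge(W,a,b,tol=.012,mar=.15):
    a=np.array(a);b=np.array(b)
    for _ in range(3):
        d=(b-a)/np.linalg.norm(b-a);n=np.array([-d[1],d[0]]);s=(W-a)@d/np.linalg.norm(b-a);r=(W-a)@n
        S=W[(abs(r)<tol)&(s>mar)&(s<1-mar)]
        v=cv2.fitLine(S.astype(np.float32),cv2.DIST_HUBER,0,.001,.001).ravel(); p=v[2:];d=v[:2]
        a=p+d*((a-p)@d);b=p+d*((b-p)@d);tol=max(tol/2,.004)
    return p,d,len(S)
def isect(e,f):
    x=np.linalg.solve(np.c_[e[1],-f[1]],f[0]-e[0]); return e[0]+e[1]*x[0]
def corners(W,C,**k):
    E=[edge(W,C[i],C[(i+1)%4],**k) for i in range(4)]
    return np.array([isect(E[i-1],E[i]) for i in range(4)]),E
E
python3 - <<'E'
from seg import *
C=[[.660,.142],[.398,.165],[.417,.372],[.680,.350]]
M=np.array([[-112,-134],[-112,134],[97,134],[97,-134]])/1e3
im=np.load('pics/scene0.npz')['im']
ct,_=upmask(im,lambda c:(c[...,2]>=c[...,0])&(c.min(2)>178),(185,240,325,356))
W=onz('scene',ct,.076)[:,:2]; Q,E=corners(W,C); print(Q,[e[2] for e in E]); print('rack scene',rect(M,Q))
im=np.load('pics/top0.npz')['im']
ct,_=upmask(im,lambda c:(c[...,2]>=c[...,0])&(c.min(2)>140),(180,190,275,275))
W=onz('top',ct,.076)[:,:2]
Ef=edge(W,[.620,.140],C[1]);El=edge(W,C[1],C[2]);Eb=edge(W,[.42,.371],[.55,.362])
for n,e in(('front',Ef),('side',El),('back',Eb)): print(n,e,np.arctan2(e[1][1],e[1][0]))
print(isect(Ef,El),isect(El,Eb))
# pan: outer rim
C=np.array([[.566,-.058],[.443,-.011],[.492,.113],[.612,.065]]);M=np.array([[-66,-66],[-66,66],[66,66],[66,-66]])/1e3
for n,roi in(('scene',(265,225,340,285)),('top',(275,198,340,262))):
    im=np.load(f'pics/{n}0.npz')['im']
    ct,m=upmask(im,lambda c:(c.min(2)>150),roi); cv2.imwrite(f'pics/m_{n}.png',m*255)
    W=onz(n,ct,.032)[:,:2]
    try: Q,E=corners(W,C); print(n,Q,[e[2] for e in E],rect(M,Q))
    except Exception as x: print(n,x)
E
```

```text
[[0.66616714 0.14204356]
 [0.40086967 0.16490453]
 [0.41919383 0.3722539 ]
 [0.68412626 0.348913  ]] [215, 160, 218, 142]
rack scene (np.float64(1.4837078942271325), array([0.54324159, 0.26450034]), array([0.00113117, 0.00092094, 0.00114025, 0.00118724]))
front (array([0.50398517, 0.15552035], dtype=float32), array([ 0.99625933, -0.08641367], dtype=float32), 210) -0.08652158
side (array([0.41084236, 0.26796472], dtype=float32), array([0.08562945, 0.99632704], dtype=float32), 200) 1.4850619
back (array([0.49603334, 0.36437795], dtype=float32), array([ 0.9957058, -0.0925745], dtype=float32), 123) -0.09270723
[0.40193903 0.16437164] [0.41973826 0.3714714 ]
scene OpenCV(4.12.0) /io/opencv/modules/imgproc/src/linefit.cpp:50: error: (-215:Assertion failed) count > 0 in function 'fitLine2D_wods'

top [[ 0.5617197  -0.05652365]
 [ 0.44459373 -0.0109509 ]
 [ 0.49222043  0.11239789]
 [ 0.60912347  0.06738409]] [70, 115, 109, 64] (np.float64(1.2027048420355646), array([0.52691436, 0.02807686]), array([0.00311085, 0.00323732, 0.00329374, 0.00345125]))
```

```bash
cat > go.py <<'E'
from m import *
from scipy.spatial.transform import Rotation as R
RK=(np.array([.5435,.264]),1.484)
def rk(x,y): c,s=np.cos(RK[1]),np.sin(RK[1]); return RK[0]+[c*x-s*y,s*x+c*y]
def plan(xyz,xaxis_yaw):
    o=ctrl.get_obs(); A=R.from_rotvec(o['tool_rot']).as_matrix(); best=None
    for a in(xaxis_yaw,xaxis_yaw+np.pi):
        X=np.array([np.cos(a),np.sin(a),0]);Z=np.array([0,0,-1.]);B=np.c_[X,np.cross(Z,X),Z]
        r=R.from_matrix(A.T@B).as_rotvec(degrees=True)
        d=B.T@(np.array(xyz)-o['tool_pos'])
        print('rot',r.round(2),'lin after',d.round(4),'q6',o['q'][5])
    xa=np.arctan2(A[1,0],A[0,0]); print('t',o['t'],'pos',o['tool_pos'].round(4),'toolx yaw',round(xa,4),'toolz',A[:,2].round(3),'lin now',(A.T@(np.array(xyz)-o['tool_pos'])).round(4),'F',o['contact_force'].round(2))
E
python3 -c "
from go import *
plan([.471,-.119,.12],1.203)"
```

```text
rot [ -0.1   -0.06 -51.63] lin after [0.5478 0.0947 0.1102] q6 -0.11900070936276004
rot [-8.0000e-02  1.2000e-01  1.2837e+02] lin after [-0.5478 -0.0947  0.1102] q6 -0.11900070936276004
t 0.1 pos [ 0.1857 -0.5962  0.2302] toolx yaw 0.3018 toolz [-0.     0.002 -1.   ] lin now [ 0.4142 -0.3706  0.111 ] F [ 0.09  0.16 -0.28]
```

Call:
jog_arm(steps=[{"delta_rot": [0, 0, -7.38], "linear": [0, 0, 0], "grip": 0.085}, {"delta_rot": [0, 0, -7.38], "linear": [0, 0, 0], "grip": 0.085}, {"delta_rot": [0, 0, -7.38], "linear": [0, 0, 0], "grip": 0.085}, {"delta_rot": [0, 0, -7.38], "linear": [0, 0, 0], "grip": 0.085}, {"delta_rot": [0, 0, -7.37], "linear": [0, 0, 0], "grip": 0.085}, {"delta_rot": [0, 0, -7.37], "linear": [0, 0, 0], "grip": 0.085}, {"delta_rot": [0, 0, -7.37], "linear": [0, 0, 0], "grip": 0.085}, {"delta_rot": [0, 0, 0], "linear": [0, 0, 0], "grip": 0.085}])

```text
t: 0.9
tool_pos: [0.1857, -0.5964, 0.2306]
tool_rot: [-2.59, -1.777, -0.001]
contact_force: [0.0, 0.0, -0.6]
opening: 0.0852
grip_force: 0.0
```

Call:
jog_arm(steps=[{"delta_rot": [0, 0, 0], "linear": [0.045, 0.008, 0], "grip": 0.085}, {"delta_rot": [0, 0, 0], "linear": [0.045, 0.008, 0], "grip": 0.085}, {"delta_rot": [0, 0, 0], "linear": [0.045, 0.008, 0], "grip": 0.085}, {"delta_rot": [0, 0, 0], "linear": [0.045, 0.008, 0], "grip": 0.085}, {"delta_rot": [0, 0, 0], "linear": [0.045, 0.008, 0], "grip": 0.085}, {"delta_rot": [0, 0, 0], "linear": [0.045, 0.008, 0], "grip": 0.085}, {"delta_rot": [0, 0, 0], "linear": [0.045, 0.008, 0], "grip": 0.085}, {"delta_rot": [0, 0, 0], "linear": [0.045, 0.008, 0], "grip": 0.085}, {"delta_rot": [0, 0, 0], "linear": [0.045, 0.008, 0], "grip": 0.085}, {"delta_rot": [0, 0, 0], "linear": [0.045, 0.008, 0], "grip": 0.085}])

```text
t: 1.9
tool_pos: [0.4228, -0.2038, 0.2313]
tool_rot: [2.593, 1.773, 0.0]
contact_force: [0.5, 0.1, 0.1]
opening: 0.0846
grip_force: 0.0
```

```bash
python3 -c "
from go import *
plan([.471,-.119,.12],1.203)"
```

```text
rot [ 0.02  0.01 -0.2 ] lin after [0.0965 0.0145 0.1113] q6 -0.2366675403341788
rot [ 1.000e-02 -4.000e-02  1.798e+02] lin after [-0.0965 -0.0145  0.1113] q6 -0.2366675403341788
t 1.9 pos [ 0.4228 -0.2038  0.2313] toolx yaw 1.1994 toolz [ 0. -0. -1.] lin now [0.0966 0.0141 0.1113] F [0.45 0.06 0.06]
```

Call:
jog_arm(steps=[{"delta_rot": [0, 0, -0.2], "linear": [0.024, 0.004, 0.01], "grip": 0.085}, {"delta_rot": [0, 0, 0], "linear": [0.024, 0.004, 0.02], "grip": 0.085}, {"delta_rot": [0, 0, 0], "linear": [0.024, 0.003, 0.03], "grip": 0.085}, {"delta_rot": [0, 0, 0], "linear": [0.0245, 0.0035, 0.03], "grip": 0.085}, {"delta_rot": [0, 0, 0], "linear": [0, 0, 0.02], "grip": 0.085}, {"delta_rot": [0, 0, 0], "linear": [0, 0, 0], "grip": 0.085}])

```text
t: 2.5
tool_pos: [0.4678, -0.1189, 0.1174]
tool_rot: [-2.583, -1.777, 0.007]
contact_force: [-0.4, 0.9, 0.3]
opening: 0.085
grip_force: 0.0
```

Run:
```python
from h import *
a,_=snap('scene','s1');b,_=snap('top','t1')
a=cv2.resize(a[190:290,260:400,::-1],(560,400),interpolation=2);b=cv2.resize(b[185:285,270:410,::-1],(560,400),interpolation=2)
cv2.imwrite('pics/c3.png',cv2.resize(np.vstack([a,b]),None,fx=.74,fy=.74,interpolation=3))
```

```text
(no output)
```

View pics/c3.png

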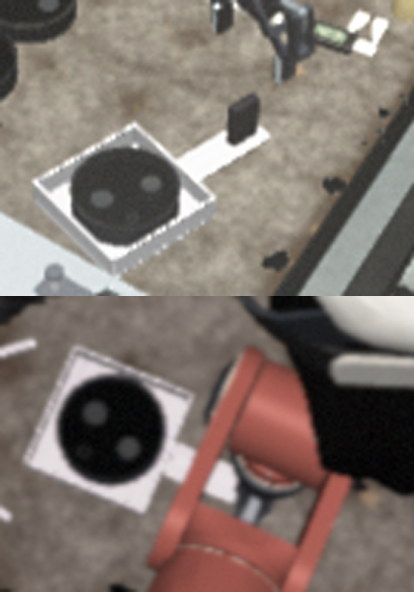

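The fingers stand above and to either side of the tab (tab at (243,115) in the upper crop). I'll lower and grasp.

Call:
jog_arm(steps=[{"delta_rot": [0, 0, 0], "linear": [0.001, 0.003, 0.025], "grip": 0.085}, {"delta_rot": [0, 0, 0], "linear": [0, 0, 0.025], "grip": 0.085}, {"delta_rot": [0, 0, 0], "linear": [0, 0, 0.025], "grip": 0.085}, {"delta_rot": [0, 0, 0], "linear": [0, 0, 0.017], "grip": 0.085}, {"delta_rot": [0, 0, 0], "linear": [0, 0, 0], "grip": 0.085}, {"delta_rot": [0, 0, 0], "linear": [0, 0, 0], "grip": 0.04}, {"delta_rot": [0, 0, 0], "linear": [0, 0, 0], "grip": 0.03}, {"delta_rot": [0, 0, 0], "linear": [0, 0, 0], "grip": 0.02}], newtons=20)

```text
t: 3.4
tool_pos: [0.4747, -0.1215, 0.0312]
tool_rot: [2.585, 1.78, 0.003]
contact_force: [0.6, -0.1, 0.5]
opening: 0.0437
grip_force: 0.0
```

Call:
jog_arm(steps=[{"delta_rot": [0, 0, 0], "linear": [0, 0, 0], "grip": 0.01}, {"delta_rot": [0, 0, 0], "linear": [0, 0, 0], "grip": 0.005}, {"delta_rot": [0, 0, 0], "linear": [0, 0, 0], "grip": 0.005}, {"delta_rot": [0, 0, 0], "linear": [0, 0, 0], "grip": 0.005}, {"delta_rot": [0, 0, 0], "linear": [0, 0, 0], "grip": 0.005}], newtons=25)

```text
t: 3.9
tool_pos: [0.4741, -0.1211, 0.0301]
tool_rot: [2.586, 1.781, 0.001]
contact_force: [0.5, -0.4, 6.0]
opening: 0.0134
grip_force: 26.1
```

```bash
python3 -c "
from go import *
g=rk(-.400,0);print(g); plan([*g,.0308],1.484)"
```

```text
[ 0.50882505 -0.13449423]
rot [ 8.000e-02  1.000e-02 -1.592e+01] lin after [-0.0104  0.0358 -0.0007] q6 -0.03772857711220437
rot [ 2.0000e-02 -1.1000e-01  1.6408e+02] lin after [ 0.0104 -0.0358 -0.0007] q6 -0.03772857711220437
t 3.9 pos [ 0.4741 -0.1211  0.0301] toolx yaw 1.2062 toolz [ 0.001 -0.    -1.   ] lin now [-0.0002  0.0373 -0.0007] F [ 0.52 -0.37  5.98]
```

Call:
jog_arm(steps=[{"delta_rot": [0, 0, 0], "linear": [-0.004, 0, -0.0007], "grip": 0.005}, {"delta_rot": [0, 0, 0], "linear": [-0.004, 0, 0], "grip": 0.005}, {"delta_rot": [0, 0, -2], "linear": [0.0003, 0.0046, 0], "grip": 0.005}, {"delta_rot": [0, 0, -2], "linear": [0.0003, 0.0046, 0], "grip": 0.005}, {"delta_rot": [0, 0, -2], "linear": [0.0003, 0.0046, 0], "grip": 0.005}, {"delta_rot": [0, 0, -2], "linear": [0.0003, 0.0046, 0], "grip": 0.005}, {"delta_rot": [0, 0, -2], "linear": [0.0003, 0.0046, 0], "grip": 0.005}, {"delta_rot": [0, 0, -2], "linear": [0.0003, 0.0046, 0], "grip": 0.005}, {"delta_rot": [0, 0, -2], "linear": [0.0003, 0.0046, 0], "grip": 0.005}, {"delta_rot": [0, 0, -1.9], "linear": [0.0003, 0.0046, 0], "grip": 0.005}], newtons=40)

```text
t: 4.9
tool_pos: [0.5067, -0.1356, 0.0301]
tool_rot: [2.315, 2.123, -0.002]
contact_force: [-1.1, -1.1, 3.3]
opening: 0.0131
grip_force: 40.4
```

Run:
```python
from go import *
from seg import *
plan([*rk(-.400,0),.0308],1.484)
s,_=snap('scene','s2'); b,_=snap('top','t2')
c0=rk(-.242,0);C=np.array([c0+(rk(x,y)-RK[0]) for x,y in[(-.064,-.064),(-.064,.064),(.064,.064),(.064,-.064)]])
ct,m=upmask(b,lambda c:(c.min(2)>150),(270,190,345,270)); W=onz('top',ct,.032)[:,:2]
E=[edge(W,C[i],C[(i+1)%4]) for i in (1,2,3)]
for e in E: print(e,np.arctan2(e[1][1],e[1][0]))
q=[isect(E[0],E[1]),isect(E[1],E[2])]; print('front mid',(q[0]+q[1])/2,'expect',rk(-.242+.066,0),np.linalg.norm(q[0]-q[1]))
a=cv2.resize(s[200:320,240:380,::-1],(560,480),interpolation=2);b=cv2.resize(b[185:285,190:330,::-1],(560,400),interpolation=2)
cv2.imwrite('pics/c4.png',cv2.resize(np.vstack([a,b]),None,fx=.68,fy=.68,interpolation=3))
```

```text
rot [-0.02  0.06  0.04] lin after [ 0.0012  0.002  -0.0007] q6 -0.31612410301158284
rot [-9.0000e-02 -4.0000e-02 -1.7996e+02] lin after [-0.0012 -0.002  -0.0007] q6 -0.31612410301158284
t 4.9 pos [ 0.5067 -0.1356  0.0301] toolx yaw 1.4847 toolz [-0.    -0.001 -1.   ] lin now [ 0.0012  0.002  -0.0007] F [-1.14 -1.07  3.3 ]
(array([0.45459634, 0.02890021], dtype=float32), array([0.08416621, 0.99645174], dtype=float32), 120) 1.4865304
(array([0.52087265, 0.08920104], dtype=float32), array([ 0.9954934 , -0.09483086], dtype=float32), 117) -0.094973564
(array([0.57859254, 0.01697432], dtype=float32), array([0.08540153, 0.9963466 ], dtype=float32), 60) 1.4852906
front mid [0.5222219  0.08907251] expect [0.52824302 0.08866254] 0.1246495
```

View pics/c4.png

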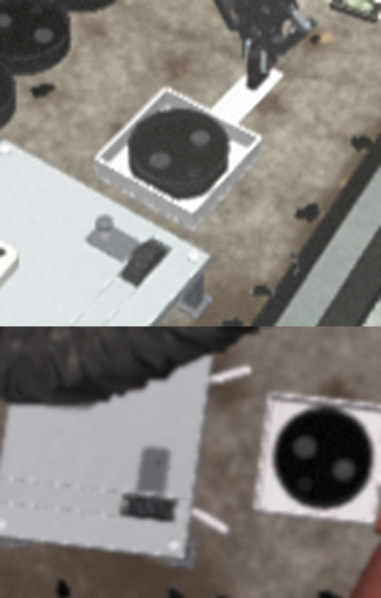

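The crop shows the pan square to the rack mouth with the cup inside it. Measured in the image it sits 2 mm to +y, which agrees with the tool reading. I'll correct that and slide in.

Call:
jog_arm(steps=[{"delta_rot": [0, 0, 0], "linear": [0.004, 0.002, -0.0003], "grip": 0.005}, {"delta_rot": [0, 0, 0], "linear": [0.008, 0, 0], "grip": 0.005}, {"delta_rot": [0, 0, 0], "linear": [0.012, 0, 0], "grip": 0.005}, {"delta_rot": [0, 0, 0], "linear": [0.012, 0, 0], "grip": 0.005}, {"delta_rot": [0, 0, 0], "linear": [0.012, 0, 0], "grip": 0.005}, {"delta_rot": [0, 0, 0], "linear": [0.012, 0, 0], "grip": 0.005}, {"delta_rot": [0, 0, 0], "linear": [0.012, 0, 0], "grip": 0.005}, {"delta_rot": [0, 0, 0], "linear": [0.012, 0, 0], "grip": 0.005}, {"delta_rot": [0, 0, 0], "linear": [0.008, 0, 0], "grip": 0.005}, {"delta_rot": [0, 0, 0], "linear": [0, 0, 0], "grip": 0.005}])

```text
t: 6.0
tool_pos: [0.5166, -0.041, 0.0301]
tool_rot: [-2.313, -2.122, -0.003]
contact_force: [1.0, 5.2, 0.7]
opening: 0.0135
grip_force: 39.8
```

```bash
python3 -c "
from go import *
plan([*rk(-.149,0),.0308],1.484)"
```

```text
rot [-0.04 -0.17  0.05] lin after [ 0.1572  0.0004 -0.0007] q6 -0.13982177547133662
rot [ 2.6000e-01 -6.0000e-02 -1.7995e+02] lin after [-0.1572 -0.0004 -0.0007] q6 -0.13982177547133662
t 6.0 pos [ 0.5166 -0.041   0.0301] toolx yaw 1.4849 toolz [-0.     0.003 -1.   ] lin now [ 0.1572  0.0005 -0.0003] F [0.96 5.17 0.72]
```

Call:
jog_arm(steps=[{"delta_rot": [0, 0, 0], "linear": [0.006, 0.0004, 0], "grip": 0.005}, {"delta_rot": [0, 0, 0], "linear": [0.01, 0, 0], "grip": 0.005}, {"delta_rot": [0, 0, 0], "linear": [0.012, 0, 0], "grip": 0.005}, {"delta_rot": [0, 0, 0], "linear": [0.012, 0, 0], "grip": 0.005}, {"delta_rot": [0, 0, 0], "linear": [0.012, 0, 0], "grip": 0.005}, {"delta_rot": [0, 0, 0], "linear": [0.012, 0, 0], "grip": 0.005}, {"delta_rot": [0, 0, 0], "linear": [0.012, 0, 0], "grip": 0.005}, {"delta_rot": [0, 0, 0], "linear": [0.01, 0, 0], "grip": 0.005}, {"delta_rot": [0, 0, 0], "linear": [0.005, 0, 0], "grip": 0.005}, {"delta_rot": [0, 0, 0], "linear": [0, 0, 0], "grip": 0.005}])

```text
t: 7.0
tool_pos: [0.5249, 0.0488, 0.0301]
tool_rot: [-2.314, -2.123, -0.002]
contact_force: [0.4, 2.6, -3.0]
opening: 0.0134
grip_force: 39.3
```

Call:
jog_arm(steps=[{"delta_rot": [0, 0, 0], "linear": [0.005, 0, 0], "grip": 0.005}, {"delta_rot": [0, 0, 0], "linear": [0.01, 0, 0], "grip": 0.005}, {"delta_rot": [0, 0, 0], "linear": [0.01, 0, 0], "grip": 0.005}, {"delta_rot": [0, 0, 0], "linear": [0.01, 0, 0], "grip": 0.005}, {"delta_rot": [0, 0, 0], "linear": [0.008, 0, 0], "grip": 0.005}, {"delta_rot": [0, 0, 0], "linear": [0.006, 0, 0], "grip": 0.005}, {"delta_rot": [0, 0, 0], "linear": [0.003, 0, 0], "grip": 0.005}, {"delta_rot": [0, 0, 0], "linear": [0, 0, 0], "grip": 0.005}])

```text
t: 7.8
tool_pos: [0.5295, 0.1001, 0.0302]
tool_rot: [-2.315, -2.123, -0.002]
contact_force: [0.6, 1.6, -2.9]
opening: 0.0134
grip_force: 39.2
```

```bash
python3 -c "
from go import *
plan([*rk(-.149,0),.0308],1.484)"
```

```text
rot [-0.01 -0.08  0.01] lin after [ 0.0155 -0.0003 -0.0006] q6 0.13394621718078756
rot [ 1.3000e-01 -1.0000e-02 -1.7999e+02] lin after [-0.0155  0.0003 -0.0006] q6 0.13394621718078756
t 7.8 pos [0.5295 0.1001 0.0302] toolx yaw 1.4842 toolz [ 0.     0.001 -1.   ] lin now [ 0.0155 -0.0003 -0.0005] F [ 0.56  1.57 -2.89]
```

Call:
jog_arm(steps=[{"delta_rot": [0, 0, 0], "linear": [0.004, 0, 0.0003], "grip": 0.005}, {"delta_rot": [0, 0, 0], "linear": [0.004, 0, 0], "grip": 0.005}, {"delta_rot": [0, 0, 0], "linear": [0.002, 0, 0], "grip": 0.005}, {"delta_rot": [0, 0, 0], "linear": [0.001, 0, 0], "grip": 0.005}, {"delta_rot": [0, 0, 0], "linear": [0, 0, 0], "grip": 0.005}])

```text
t: 8.3
tool_pos: [0.5306, 0.1102, 0.0301]
tool_rot: [2.316, 2.123, 0.001]
contact_force: [0.4, -2.3, -1.4]
opening: 0.0134
grip_force: 39.5
```

Call:
jog_arm(steps=[{"delta_rot": [0, 0, 0], "linear": [0.001, 0, 0], "grip": 0.005}, {"delta_rot": [0, 0, 0], "linear": [0.001, 0, 0], "grip": 0.005}, {"delta_rot": [0, 0, 0], "linear": [0.001, 0, 0], "grip": 0.005}, {"delta_rot": [0, 0, 0], "linear": [0, 0, 0], "grip": 0.005}])

```text
t: 8.7
tool_pos: [0.5309, 0.1132, 0.0301]
tool_rot: [2.316, 2.123, 0.0]
contact_force: [0.4, -2.9, -1.2]
opening: 0.0132
grip_force: 39.6
```

Call:
jog_arm(steps=[{"delta_rot": [0, 0, 0], "linear": [0.001, 0, 0], "grip": 0.005}, {"delta_rot": [0, 0, 0], "linear": [0.001, 0, 0], "grip": 0.005}, {"delta_rot": [0, 0, 0], "linear": [0, 0, 0], "grip": 0.005}])

```text
t: 9.0
tool_pos: [0.5309, 0.1147, 0.0301]
tool_rot: [2.315, 2.123, -0.001]
contact_force: [-0.7, -5.7, -0.1]
opening: 0.0133
grip_force: 39.7
```

Call:
jog_arm(steps=[{"delta_rot": [0, 0, 0], "linear": [0.001, 0, 0], "grip": 0.005}, {"delta_rot": [0, 0, 0], "linear": [0.001, 0, 0], "grip": 0.005}, {"delta_rot": [0, 0, 0], "linear": [0, 0, 0], "grip": 0.005}])

```text
t: 9.3
tool_pos: [0.5308, 0.1147, 0.0301]
tool_rot: [2.313, 2.121, -0.007]
contact_force: [-3.3, -12.3, 2.9]
opening: 0.013
grip_force: 40.0
```

The pan has stopped against something with 12 N and no further motion, at the expected home position. I'll release and rise.

Call:
jog_arm(steps=[{"delta_rot": [0, 0, 0], "linear": [-0.001, 0, 0], "grip": 0.005}, {"delta_rot": [0, 0, 0], "linear": [0, 0, 0], "grip": 0.03}, {"delta_rot": [0, 0, 0], "linear": [0, 0, 0], "grip": 0.06}, {"delta_rot": [0, 0, 0], "linear": [0, 0, 0], "grip": 0.06}, {"delta_rot": [0, 0, 0], "linear": [0, 0, 0], "grip": 0.06}, {"delta_rot": [0, 0, 0], "linear": [0, 0, -0.02], "grip": 0.06}, {"delta_rot": [0, 0, 0], "linear": [0, 0, -0.03], "grip": 0.06}, {"delta_rot": [0, 0, 0], "linear": [0, 0, -0.04], "grip": 0.06}, {"delta_rot": [0, 0, 0], "linear": [0, 0, -0.04], "grip": 0.03}, {"delta_rot": [0, 0, 0], "linear": [0, 0, 0], "grip": 0}], newtons=20)

```text
t: 10.3
tool_pos: [0.5352, 0.1168, 0.1677]
tool_rot: [2.31, 2.118, 0.017]
contact_force: [0.6, 0.0, 0.8]
opening: 0.0317
grip_force: 0.0
```

Run:
```python
from go import *
plan([*rk(-.030,.090),.14],1.484)
s,_=snap('scene','s3')
cv2.imwrite('pics/c5.png',cv2.resize(s[200:350,190:370,::-1],(720,600),interpolation=2))
```

```text
rot [ 0.74 -0.15  0.02] lin after [ 0.1173 -0.0945  0.0277] q6 0.1651866877915791
rot [   0.23    1.16 -179.98] lin after [-0.1173  0.0945  0.0277] q6 0.1651866877915791
t 10.3 pos [0.5352 0.1168 0.1677] toolx yaw 1.4843 toolz [ 0.013  0.001 -1.   ] lin now [ 0.1173 -0.0948  0.0268] F [0.58 0.01 0.82]
```

View pics/c5.png

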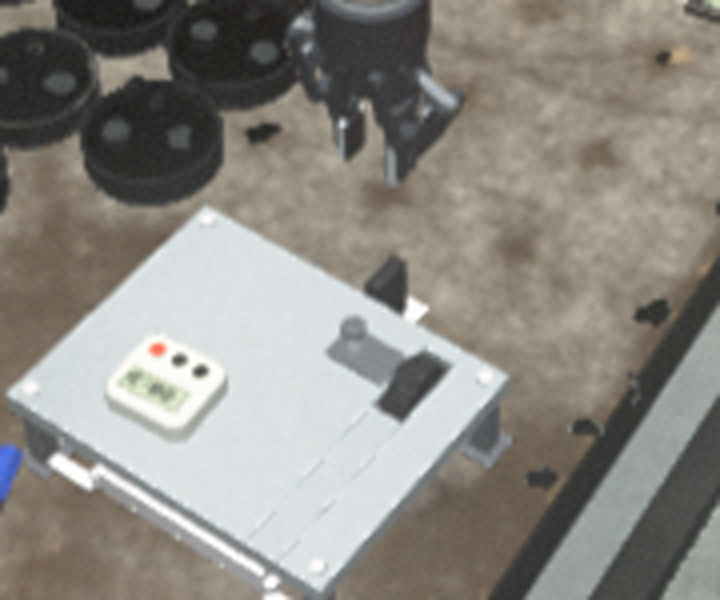

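The tab (392,275) stands outside the deck and the timer is untouched at (165,385). The wheel at (415,385) is free, so I'll go behind it with closed fingers.

Call:
jog_arm(steps=[{"delta_rot": [0, 0, 0], "linear": [0.015, -0.012, 0], "grip": 0}, {"delta_rot": [0, 0, 0], "linear": [0.025, -0.02, 0], "grip": 0}, {"delta_rot": [0, 0, 0], "linear": [0.025, -0.02, 0], "grip": 0}, {"delta_rot": [0, 0, 0], "linear": [0.025, -0.02, 0], "grip": 0}, {"delta_rot": [0, 0, 0], "linear": [0.018, -0.015, 0], "grip": 0}, {"delta_rot": [0, 0, 0], "linear": [0.009, -0.006, 0], "grip": 0}, {"delta_rot": [0, 0, 0], "linear": [0, 0, 0], "grip": 0}, {"delta_rot": [0, 0, 0], "linear": [0, 0, 0], "grip": 0}])

```text
t: 11.15
tool_pos: [0.4486, 0.2403, 0.1594]
tool_rot: [2.316, 2.123, -0.001]
contact_force: [0.8, 0.2, 0.0]
opening: 0.0003
grip_force: 0.0
```

Run:
```python
from go import *
plan([*rk(-.033,.089),.0834],1.484)
def torack(p): d=np.array(p)-RK[0];c,s=np.cos(RK[1]),np.sin(RK[1]); return [c*d[0]+s*d[1],-s*d[0]+c*d[1]]
im=np.load('pics/s3.npz')['im']; print('tab',torack(onz('scene',[[288,267]],.058)[0,:2]),'timer',torack(onz('scene',[[231,296]],.1)[0,:2]),'wheeltop',torack(onz('scene',[[190+414/4,200+383/4]],.085)[0,:2]),'opening',ctrl.get_obs()['opening'])
```

```text
rot [-0.03  0.05 -0.  ] lin after [-0.0011  0.0034  0.076 ] q6 0.43257549317405725
rot [7.0e-02 5.0e-02 1.8e+02] lin after [ 0.0011 -0.0034  0.076 ] q6 0.43257549317405725
t 11.15 pos [0.4486 0.2403 0.1594] toolx yaw 1.484 toolz [-0.001 -0.001 -1.   ] lin now [-0.0011  0.0035  0.076 ] F [0.83 0.23 0.01]
tab [np.float64(-0.15361463101093145), np.float64(0.004501777978277721)] timer [np.float64(0.0426483830031454), np.float64(-0.03676660099784899)] wheeltop [np.float64(-0.06305232195163024), np.float64(0.09090430081400011)] opening 0.0002996032454683756
```

Call:
jog_arm(steps=[{"delta_rot": [0, 0, 0], "linear": [0.001, 0.0035, 0.02], "grip": 0}, {"delta_rot": [0, 0, 0], "linear": [0, 0, 0.025], "grip": 0}, {"delta_rot": [0, 0, 0], "linear": [0, 0, 0.02], "grip": 0}, {"delta_rot": [0, 0, 0], "linear": [0, 0, 0.01], "grip": 0}, {"delta_rot": [0, 0, 0], "linear": [0, 0, 0], "grip": 0}, {"delta_rot": [0, 0, 0], "linear": [0, 0, 0], "grip": 0}])

```text
t: 11.75
tool_pos: [0.4529, 0.2412, 0.0857]
tool_rot: [2.316, 2.122, 0.001]
contact_force: [0.4, -0.4, 0.4]
opening: -0.0002
grip_force: 0.0
```

Call:
jog_arm(steps=[{"delta_rot": [0, 0, 0], "linear": [-0.003, 0, 0], "grip": 0}, {"delta_rot": [0, 0, 0], "linear": [-0.003, 0, 0], "grip": 0}, {"delta_rot": [0, 0, 0], "linear": [-0.002, 0, 0], "grip": 0}, {"delta_rot": [0, 0, 0], "linear": [0, 0, 0], "grip": 0}])

```text
t: 12.15
tool_pos: [0.4516, 0.2332, 0.0855]
tool_rot: [2.316, 2.122, 0.001]
contact_force: [0.0, 0.3, 0.7]
opening: -0.0
grip_force: 0.0
```

Run:
```python
from go import *
plan([*rk(-.039,.089),.0834],1.484)
```

```text
rot [ 0.04 -0.02 -0.03] lin after [-0.0004 -0.0001  0.0021] q6 0.4175036796483833
rot [-3.0000e-02 -7.0000e-02  1.7997e+02] lin after [0.0004 0.0001 0.0021] q6 0.4175036796483833
t 12.15 pos [0.4516 0.2332 0.0855] toolx yaw 1.4836 toolz [ 0.001  0.    -1.   ] lin now [-0.0004 -0.0001  0.0021] F [0.04 0.33 0.73]
```

Call:
jog_arm(steps=[{"delta_rot": [0, 0, 0], "linear": [-0.002, 0, 0], "grip": 0}, {"delta_rot": [0, 0, 0], "linear": [-0.002, 0, 0], "grip": 0}, {"delta_rot": [0, 0, 0], "linear": [0, 0, 0], "grip": 0}])

```text
t: 12.45
tool_pos: [0.4511, 0.2296, 0.0853]
tool_rot: [-2.316, -2.122, -0.001]
contact_force: [0.7, 1.7, 1.5]
opening: 0.0004
grip_force: 0.9
```

Call:
jog_arm(steps=[{"delta_rot": [0, 0, 0], "linear": [-0.002, 0, 0], "grip": 0}, {"delta_rot": [0, 0, 0], "linear": [-0.002, 0, 0], "grip": 0}, {"delta_rot": [0, 0, 0], "linear": [0, 0, 0], "grip": 0}])

```text
t: 12.75
tool_pos: [0.4511, 0.2269, 0.0867]
tool_rot: [-2.315, -2.121, -0.005]
contact_force: [-2.8, 5.0, 8.2]
opening: 0.0002
grip_force: 4.4
```

Call:
jog_arm(steps=[{"delta_rot": [0, 0, 0], "linear": [-0.002, 0, -0.0025], "grip": 0}, {"delta_rot": [0, 0, 0], "linear": [-0.002, 0, -0.001], "grip": 0}, {"delta_rot": [0, 0, 0], "linear": [-0.003, 0, -0.001], "grip": 0}, {"delta_rot": [0, 0, 0], "linear": [-0.003, 0, -0.0005], "grip": 0}])

```text
t: 13.15
tool_pos: [0.4501, 0.2156, 0.0906]
tool_rot: [-2.316, -2.123, -0.001]
contact_force: [-2.4, 4.1, 5.9]
opening: -0.0001
grip_force: 3.2
```

Call:
jog_arm(steps=[{"delta_rot": [0, 0, 0], "linear": [-0.003, 0, 0], "grip": 0}, {"delta_rot": [0, 0, 0], "linear": [-0.003, 0, 0], "grip": 0}, {"delta_rot": [0, 0, 0], "linear": [-0.003, 0, 0], "grip": 0}])

```text
t: 13.45
tool_pos: [0.4495, 0.2068, 0.0918]
tool_rot: [-2.316, -2.122, -0.001]
contact_force: [-4.5, 2.3, 11.3]
opening: 0.0003
grip_force: 5.9
```

Call:
jog_arm(steps=[{"delta_rot": [0, 0, 0], "linear": [-0.003, 0, 0], "grip": 0}, {"delta_rot": [0, 0, 0], "linear": [-0.003, 0, 0], "grip": 0}, {"delta_rot": [0, 0, 0], "linear": [-0.003, 0, 0], "grip": 0}])

```text
t: 13.75
tool_pos: [0.4488, 0.1976, 0.0918]
tool_rot: [-2.316, -2.123, -0.001]
contact_force: [-4.5, 0.9, 12.0]
opening: 0.0001
grip_force: 5.6
```

Run:
```python
from go import *
plan([*rk(-.039,.089),.0834],1.484)
s,_=snap('scene','s4')
cv2.imwrite('pics/c6.png',cv2.resize(s[200:350,190:370,::-1],(720,600),interpolation=2))
```

```text
rot [ 0.03 -0.04 -0.01] lin after [ 0.0354 -0.0004  0.0084] q6 0.3493873661875463
rot [-7.0000e-02 -5.0000e-02  1.7999e+02] lin after [-0.0354  0.0004  0.0084] q6 0.3493873661875463
t 13.75 pos [0.4488 0.1976 0.0918] toolx yaw 1.4838 toolz [ 0.001  0.001 -1.   ] lin now [ 0.0354 -0.0004  0.0084] F [-4.51  0.86 11.99]
```

View pics/c6.png

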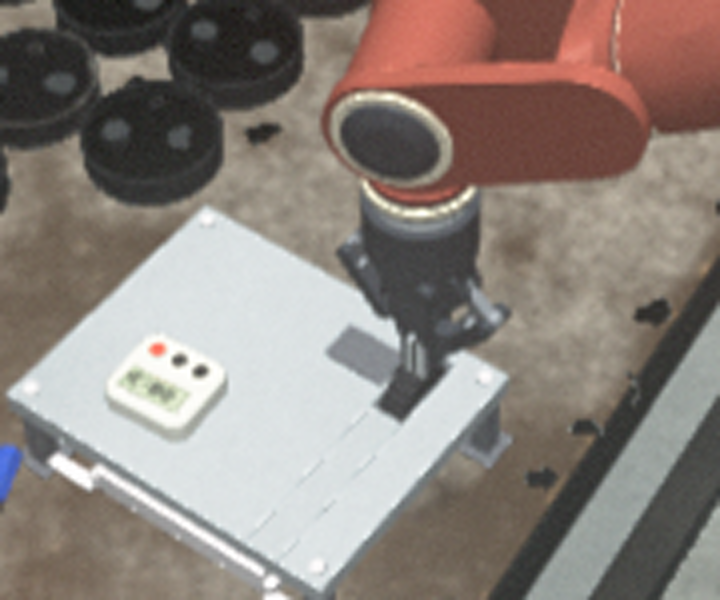

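The bolt head at (350,330) has sunk out of sight, so the wheel has turned most of the way. I'll make a second stroke to reach the end stop.

Call:
jog_arm(steps=[{"delta_rot": [0, 0, 0], "linear": [0, 0, -0.015], "grip": 0}, {"delta_rot": [0, 0, 0], "linear": [0.01, 0, -0.01], "grip": 0}, {"delta_rot": [0, 0, 0], "linear": [0.015, 0, 0], "grip": 0}, {"delta_rot": [0, 0, 0], "linear": [0.013, 0, 0], "grip": 0}, {"delta_rot": [0, 0, 0], "linear": [0, 0, 0.01], "grip": 0}, {"delta_rot": [0, 0, 0], "linear": [0, 0, 0.014], "grip": 0}, {"delta_rot": [0, 0, 0], "linear": [0, 0, 0.006], "grip": 0}, {"delta_rot": [0, 0, 0], "linear": [0, 0, 0], "grip": 0}])

```text
t: 14.6
tool_pos: [0.4499, 0.2346, 0.0823]
tool_rot: [-2.315, -2.121, 0.007]
contact_force: [0.2, -0.6, -0.2]
opening: 0.0002
grip_force: 0.0
```

Run:
```python
from go import *
plan([*rk(-.039,.089),.0855],1.484)
```

```text
rot [-0.25  0.12 -0.02] lin after [-0.0016  0.0017 -0.0032] q6 0.42122001656724706
rot [  0.19   0.39 179.98] lin after [ 0.0016 -0.0017 -0.0032] q6 0.42122001656724706
t 14.6 pos [0.4499 0.2346 0.0823] toolx yaw 1.4837 toolz [-0.004 -0.002 -1.   ] lin now [-0.0016  0.0017 -0.0032] F [ 0.18 -0.55 -0.19]
```

Call:
jog_arm(steps=[{"delta_rot": [0, 0, 0], "linear": [-0.002, 0, 0], "grip": 0}, {"delta_rot": [0, 0, 0], "linear": [-0.002, 0, 0], "grip": 0}, {"delta_rot": [0, 0, 0], "linear": [-0.002, 0, 0], "grip": 0}, {"delta_rot": [0, 0, 0], "linear": [0, 0, 0], "grip": 0}])

```text
t: 15.0
tool_pos: [0.4515, 0.2292, 0.0856]
tool_rot: [2.316, 2.122, 0.002]
contact_force: [-0.1, -0.2, 0.6]
opening: 0.0001
grip_force: 0.0
```

Call:
jog_arm(steps=[{"delta_rot": [0, 0, 0], "linear": [-0.001, 0, -0.001], "grip": 0}, {"delta_rot": [0, 0, 0], "linear": [-0.001, 0, -0.001], "grip": 0}, {"delta_rot": [0, 0, 0], "linear": [0, 0, 0], "grip": 0}])

```text
t: 15.3
tool_pos: [0.451, 0.2274, 0.0873]
tool_rot: [2.316, 2.123, 0.001]
contact_force: [-0.2, -0.6, 0.0]
opening: 0.0001
grip_force: 0.1
```

Call:
jog_arm(steps=[{"delta_rot": [0, 0, 0], "linear": [-0.0015, 0, 0], "grip": 0}, {"delta_rot": [0, 0, 0], "linear": [-0.0015, 0, 0], "grip": 0}, {"delta_rot": [0, 0, 0], "linear": [0, 0, 0], "grip": 0}])

```text
t: 15.6
tool_pos: [0.451, 0.2255, 0.0881]
tool_rot: [-2.315, -2.122, -0.004]
contact_force: [-1.4, 5.0, 4.1]
opening: -0.0001
grip_force: 3.3
```

Call:
jog_arm(steps=[{"delta_rot": [0, 0, 0], "linear": [-0.0015, 0, -0.0005], "grip": 0}, {"delta_rot": [0, 0, 0], "linear": [-0.0015, 0, -0.0005], "grip": 0}, {"delta_rot": [0, 0, 0], "linear": [0, 0, 0], "grip": 0}])

```text
t: 15.9
tool_pos: [0.4513, 0.2223, 0.0893]
tool_rot: [2.315, 2.123, 0.005]
contact_force: [-1.3, 4.9, 5.9]
opening: 0.0001
grip_force: 2.8
```

Call:
jog_arm(steps=[{"delta_rot": [0, 0, 0], "linear": [-0.002, 0, -0.0005], "grip": 0}, {"delta_rot": [0, 0, 0], "linear": [-0.002, 0, -0.0005], "grip": 0}, {"delta_rot": [0, 0, 0], "linear": [-0.002, 0, 0], "grip": 0}, {"delta_rot": [0, 0, 0], "linear": [0, 0, 0], "grip": 0}])

```text
t: 16.3
tool_pos: [0.4507, 0.2184, 0.09]
tool_rot: [-2.314, -2.119, -0.012]
contact_force: [2.0, 14.4, 2.2]
opening: -0.0001
grip_force: 5.8
```

Call:
jog_arm(steps=[{"delta_rot": [0, 0, 0], "linear": [-0.003, 0, 0], "grip": 0}, {"delta_rot": [0, 0, 0], "linear": [-0.003, 0, 0], "grip": 0}, {"delta_rot": [0, 0, 0], "linear": [-0.003, 0, 0], "grip": 0}, {"delta_rot": [0, 0, 0], "linear": [-0.003, 0, 0], "grip": 0}, {"delta_rot": [0, 0, 0], "linear": [-0.003, 0, 0], "grip": 0}])

```text
t: 16.8
tool_pos: [0.4508, 0.2021, 0.0917]
tool_rot: [2.316, 2.122, 0.011]
contact_force: [1.2, 7.4, 9.2]
opening: 0.0001
grip_force: 5.0
```

Force rose to 14 N before the tip slipped over a rib, which suggests the end stop. I'll confirm with a short third push.

Call:
jog_arm(steps=[{"delta_rot": [0, 0, 0], "linear": [0, 0, -0.015], "grip": 0}, {"delta_rot": [0, 0, 0], "linear": [0.01, 0, -0.01], "grip": 0}, {"delta_rot": [0, 0, 0], "linear": [0.015, 0, 0], "grip": 0}, {"delta_rot": [0, 0, 0], "linear": [0.008, 0, 0], "grip": 0}, {"delta_rot": [0, 0, 0], "linear": [0, 0, 0.01], "grip": 0}, {"delta_rot": [0, 0, 0], "linear": [0, 0, 0.012], "grip": 0}, {"delta_rot": [0, 0, 0], "linear": [0, 0, 0.007], "grip": 0}, {"delta_rot": [0, 0, 0], "linear": [0, 0, 0], "grip": 0}, {"delta_rot": [0, 0, 0], "linear": [0, 0, 0], "grip": 0}])

```text
t: 17.7
tool_pos: [0.451, 0.2329, 0.0843]
tool_rot: [-2.316, -2.123, 0.003]
contact_force: [0.4, 0.0, -0.7]
opening: -0.0001
grip_force: 0.0
```

Call:
jog_arm(steps=[{"delta_rot": [0, 0, 0], "linear": [-0.0015, 0, 0], "grip": 0}, {"delta_rot": [0, 0, 0], "linear": [-0.0015, 0, 0], "grip": 0}, {"delta_rot": [0, 0, 0], "linear": [0, 0, 0], "grip": 0}])

```text
t: 18.0
tool_pos: [0.4513, 0.2302, 0.0853]
tool_rot: [2.316, 2.122, 0.0]
contact_force: [-0.6, -0.0, 0.0]
opening: 0.0
grip_force: 0.0
```

Call:
jog_arm(steps=[{"delta_rot": [0, 0, 0], "linear": [-0.001, 0, 0], "grip": 0}, {"delta_rot": [0, 0, 0], "linear": [-0.001, 0, 0], "grip": 0}, {"delta_rot": [0, 0, 0], "linear": [0, 0, 0], "grip": 0}])

```text
t: 18.3
tool_pos: [0.4512, 0.2286, 0.0853]
tool_rot: [-2.316, -2.123, -0.001]
contact_force: [0.6, 0.9, 0.2]
opening: 0.0001
grip_force: 0.6
```

Call:
jog_arm(steps=[{"delta_rot": [0, 0, 0], "linear": [-0.001, 0, 0], "grip": 0}, {"delta_rot": [0, 0, 0], "linear": [-0.001, 0, 0], "grip": 0}, {"delta_rot": [0, 0, 0], "linear": [0, 0, 0], "grip": 0}])

```text
t: 18.6
tool_pos: [0.4511, 0.2277, 0.0856]
tool_rot: [-2.315, -2.121, -0.005]
contact_force: [-0.6, 5.7, 1.7]
opening: -0.0003
grip_force: 2.8
```

Call:
jog_arm(steps=[{"delta_rot": [0, 0, 0], "linear": [-0.001, 0, -0.0005], "grip": 0}, {"delta_rot": [0, 0, 0], "linear": [-0.001, 0, -0.0005], "grip": 0}, {"delta_rot": [0, 0, 0], "linear": [0, 0, 0], "grip": 0}])

```text
t: 18.9
tool_pos: [0.4512, 0.2266, 0.087]
tool_rot: [-2.314, -2.121, -0.008]
contact_force: [-0.3, 8.8, 1.7]
opening: -0.0
grip_force: 3.6
```

Call:
jog_arm(steps=[{"delta_rot": [0, 0, 0], "linear": [-0.001, 0, 0], "grip": 0}, {"delta_rot": [0, 0, 0], "linear": [-0.001, 0, 0], "grip": 0}, {"delta_rot": [0, 0, 0], "linear": [0, 0, 0], "grip": 0}])

```text
t: 19.2
tool_pos: [0.4514, 0.2257, 0.0877]
tool_rot: [-2.313, -2.12, -0.012]
contact_force: [-0.3, 12.1, 4.0]
opening: -0.0
grip_force: 5.3
```

Call:
jog_arm(steps=[{"delta_rot": [0, 0, 0], "linear": [-0.001, 0, 0], "grip": 0}, {"delta_rot": [0, 0, 0], "linear": [-0.001, 0, 0], "grip": 0}, {"delta_rot": [0, 0, 0], "linear": [0, 0, 0], "grip": 0}])

```text
t: 19.5
tool_pos: [0.4514, 0.2251, 0.088]
tool_rot: [-2.312, -2.118, -0.016]
contact_force: [0.0, 17.2, 3.3]
opening: 0.0
grip_force: 7.0
```

17 N at the rim with no motion confirms the stop. The two strokes turned about 1.4 rad, well past the 0.93 rad at which the bolt would land on the pan. I'll retreat and check.

Call:
jog_arm(steps=[{"delta_rot": [0, 0, 0], "linear": [0.005, 0, -0.005], "grip": 0}, {"delta_rot": [0, 0, 0], "linear": [0, 0, -0.03], "grip": 0}, {"delta_rot": [0, 0, 0], "linear": [0, 0, -0.04], "grip": 0}, {"delta_rot": [0, 0, 0], "linear": [-0.02, -0.01, -0.04], "grip": 0}, {"delta_rot": [0, 0, 0], "linear": [-0.04, -0.01, -0.03], "grip": 0}, {"delta_rot": [0, 0, 0], "linear": [-0.04, 0, 0], "grip": 0}, {"delta_rot": [0, 0, 0], "linear": [-0.04, 0, 0], "grip": 0}, {"delta_rot": [0, 0, 0], "linear": [-0.04, 0, 0], "grip": 0}, {"delta_rot": [0, 0, 0], "linear": [-0.04, 0, 0], "grip": 0}, {"delta_rot": [0, 0, 0], "linear": [-0.04, 0, 0], "grip": 0}])

```text
t: 20.5
tool_pos: [0.4076, -0.0329, 0.2302]
tool_rot: [2.315, 2.122, -0.002]
contact_force: [0.4, 0.1, 0.1]
opening: -0.0001
grip_force: 0.0
```

Call:
jog_arm(steps=[{"delta_rot": [0, 0, 0], "linear": [-0.03, 0, 0], "grip": 0}, {"delta_rot": [0, 0, 0], "linear": [0, 0, 0], "grip": 0}, {"delta_rot": [0, 0, 0], "linear": [0, 0, 0], "grip": 0}])

```text
t: 20.8
tool_pos: [0.4055, -0.0614, 0.2301]
tool_rot: [-2.317, -2.12, 0.001]
contact_force: [0.6, 0.3, 0.6]
opening: -0.0
grip_force: 0.0
```

Run:
```python
from go import *
s,_=snap('scene','s5'); t,_=snap('top','t5')
c=ctrl.camera_info('scene')
Rr=cv2.Rodrigues(np.array(c['R']))[0]
P=[]
for x in(-167,-131):
  for y in(-7,7): P.append([*rk(x/1e3,y/1e3),.058])
p=cv2.projectPoints(np.array(P),Rr,np.array(c['t']),np.array(c['camera_matrix']),np.array(c['distortion']))[0][:,0]
a=cv2.resize(s[235:335,230:340,::-1],None,fx=6,fy=6,interpolation=2)
for q in p: cv2.circle(a,tuple(((q+.5-[230,235])*6).astype(int)),3,(0,0,255),1)
cv2.imwrite('pics/c7.png',a); print(p)
d=np.abs(np.load('pics/s3.npz')['im'].astype(int)[235:335,250:330]-s[235:335,250:330]).sum(2); ys,xs=np.where(d>90); print(len(xs),xs.min()+250 if len(xs) else 0,xs.max()+250,ys.min()+235,ys.max()+235)
```

```text
[[287.56660871 262.34082013]
 [291.47537337 264.4836959 ]
 [280.02440484 270.1570818 ]
 [283.95639397 272.35104826]]
128 273 298 235 283
```

View pics/c7.png

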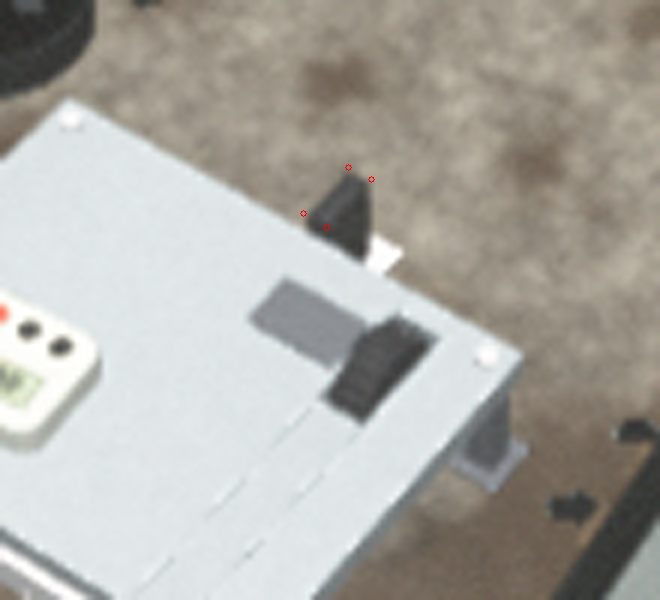

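The final picture shows the tab (345,215) within a pixel of its projected home position, the bolt head sunk into the cover (310,320), and the timer untouched. I'll hand in.

```bash
python3 -c "
from station import ctrl
print(ctrl.finish_job())"
```

```text
the job is handed in; nothing more can be done
None
```

The job is handed in at about 21 s: the pan and cup are under the rack against the back stop, and the thumbwheel is rolled to a hard stop with the bolt head sunk out of sight; I couldn't see the bolt tip or the cup under the deck.

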